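Open the upper leaf of a split-door sample cabinet

TASK

Open only the top half of the small split-door sample cabinet. Its bolts are worked by the shift lever on the right: move the lever gently to the left across neutral until you feel the end of its gate, then push it forward (away from you, towards the back of the cabinet) as far as it goes to draw the upper bolt, leave it there, and swing the upper leaf open by its post, without slamming it, to about square with the cabinet or wider. Keep the lower half shut and bolted, and do not disturb the things standing around.

Things in the scene. Friction and masses are not known exactly. Their poses are not given: they have to be found in the camera images.
- cabinet: White fixed cupboard 160 deep (x) x 180 wide (y) x 232 mm high with a split door in front (-x); grey lever console on its right: x -95 to 35, y -253 to -93, 112 high, bolt tower at its front left corner (x -115 to -81, y -136 to -93, to z 166). Origin: centre of the cupboard's underside; x to its back (the lever's 'forward'), y to its left, z up.
- lever_knob (a point): Centre of the black ball knob, 32 mm across, of the shift lever, about 200 mm over the worktop; on a 10 mm rod in a rubber boot whose top is 43 mm lower. The lever swings about a point in the console at cabinet frame (-40, -205, 6) mm, 194 mm from the knob's centre. Takes 1 to 4 N to move.
- lever_cross (a joint): Sideways lean of the lever, rad: 0 upright, positive to the cabinet's left (+y); 0.1 is 19 mm at the knob. The H gate is hidden under the boot: a neutral slot across, a forward and a backward arm at each end. Its left end is somewhere from 0.08 to 0.25, to be felt; only within about 0.03 of it can the lever go forward. Over about 25 N at the knob damages the gate.
- lever_forward (a joint): Forward lean of the lever, rad: 0 in neutral (play about 0.02), positive to the back of the cabinet; about 0.19 at the end of a forward arm, where it stays. Left end then forward draws the upper bolt; right end then forward draws the lower bolt.
- upper_bolt (a joint): Travel of the upper bolt, m: 0 shot, a steel bar 14 mm high lying 15 mm across the front of the upper leaf's right edge; over 0.016 it is clear of the leaf; about 0.022 drawn. Stays where it is. Moved by the lever.
- lower_bolt (a joint): Travel of the lower bolt, m, likewise. 0 shot; must stay so.
- upper_leaf (a joint): Opening of the upper leaf, rad: 0 shut, grows as it swings towards the robot about its upright hinge at the cabinet's left front edge; 1.57 square, stop at 1.75. The leaf is 176 wide, 15 thick, from z 119 to 214 mm. A stiff hinge (about 1 N at the post) keeps it where it is left.
- lower_leaf (a joint): Opening of the lower leaf, rad, likewise; z 21 to 116 mm. Must stay 0.
- upper_leaf_post (a point): Grip point on the upper leaf's pull: an upright round steel post, 14 mm diameter, free at its top, from 58 mm below to 17 mm above this point (which is 207 mm over the worktop). Its axis is 35 mm in front of the leaf's face, 143 mm along the leaf from the hinge; a 10 mm high bracket 54 mm below this point holds it. x axis square to the leaf, into the cabinet when shut; y along it to the hinge.
- upper_leaf_hinge (a point): Point on the upright hinge axis of the upper leaf, at the height of the grip point.
- petri_1: Bystander: petri dish 60 mm across, 15 high.
- timer: Bystander: bench timer 64 x 58 x 19 mm.
- reagent_bottle_2: Bystander: brown reagent bottle, 60 mm across, 116 high.
- beaker_400b: Bystander: glass beaker 90 mm across, 109 high.
- beaker_25a: Bystander: small beaker 46 mm across, 53 high.
- tape_roll: Bystander: roll of tape lying flat, 104 mm across, 25 high.

How it is judged:
By the outcome, as a careful person would: the job done as asked, in the order asked, and still so for the second after the job is handed in, with the robot touching nothing.
It also fails if it takes over 58 s, if anything falls off the work surface, if the arm or the gripper's body presses on something with over 40 N, if the wrist force passes 120 N, or if a joint passes its speed limit or range.

ROBOT

A 6-joint arm with a two-finger parallel gripper is mounted at the origin on a cart in front of the work surface, level with it; the furniture and walls round the work are solid. World frame = base frame: x ahead of the robot, y to its left, z up, the work surface at z = 0. Lengths are in mm, angles in degrees, forces in N, time in s.
With the tool pointing down it reaches from about 300 to 750 mm from the base axis. Payload 8.5 kg.
Tool frame: the origin (TCP) lies at the very end of the fingers, on their centre line; the grasp point (between the pads) lies 19 mm behind it; z points along the fingers, y is the line along which they close (so a half turn about z gives the same grasp; the last joint's range is limited). The gripper opens to 85 mm and grips with 20 to 120 N. Pads are 22 mm wide; open, the fingers measure 114 mm over their backs; the gripper's body (76 mm by 85 mm) begins 54 mm behind the grasp point. The pads swing forward as they close: fully open they stand 13 mm farther back than shut.
Start: joints at [-87.565, 21.807, 74.336, -0, 83.858, -12.336], TCP at [140.22, -531.807, 231.322] pointing down, gripper open.
Joint ranges: [-178.18, 178.18], [-50.72, 133.34], [12.68, 142.11], [-81.47, 261.47], [9.98, 163.14], [-165.26, 165.26]. Speed limits (degrees/s): [136.94, 136.94, 180, 180, 180, 180].

INTERFACE

Orientations are given as [roll, pitch, yaw] about the fixed x, y, z axes, in that order (R = Rz(yaw) Ry(pitch) Rx(roll)).
In Python, from workcell import r gives the robot as it stands. The module is installed in compiled form; this text tells all that it offers. Calls block until the motion is done:
- r.goto(position, orientation): joint-space move of the TCP to a pose.
- r.move_l(position, rotation=None, rate=150, until_force=None): straight line of the TCP; rotation=None keeps the orientation; rate is the mean speed in mm/s. With until_force (N) it stops when the force on the tool has changed by that much, and returns True; else False.
- r.movej(angles): joint-space move.
- r.command_gripper(opening, strength=None): opening from 0.0 (shut) to 1.0 (fully open); strength is the grip in N (None keeps the last); returns when the fingers have stopped.
- r.wait(seconds).
- r.ik(position, orientation): joint angles nearest the present ones, or None.
- r.observe(): the state.
- r.capture(name): name is "scene" or "side" or "wrist"; returns a dict with "frame" (400x640x3 uint8, red, green, blue), "K" (3x3 intrinsics, pixels), "position" and "orientation" of the camera in the world. Camera axes: x right, y down, z forward; pixel columns grow to the right and rows downward; lengths in mm; the calibration is good to about 2 mm. A picture is of the moment at which its call begins. There is no depth.
A pose or a line that the arm cannot do raises r.PlanningError and nothing moves.
- r.sign_off(): hands the job in; it is judged then, once.
Trained networks look in a picture, given as the dict that the camera call returned (one of the last four; its "shot" number tells which), for a name from the list of things; names that differ only in an ending like _2 or _b are one class to them, and where a whole thing is asked for, a point or a joint stands for the part that bears it (a point fixed in the world has none). Each returns a list of dicts, best first, with "confidence" (0 to 1); they miss things now and then, are a little off and sometimes report something else, mostly with a low value. They report only what shows in the picture. A call takes as long as a camera call.
- r.boxes_of(picture, label): "box" ([left, top, right, bottom] in pixels, round what is visible of it).
The state is a dict: "clock": time; "joint_positions": joint angles; "qvel": joint speeds; "joint_efforts": joint torques, N m; "eef_pos": TCP position; "eef_rot": TCP orientation; "force": force on the tool from outside, world axes, zero at the start; "torque": the same for the moment, N m; "finger_gap": opening from 0.0 (shut) to 1.0 (fully open); "grasp_force": force on a finger pad.
Only numpy, scipy, OpenCV 4.12 (cv2) and the standard library are available. Lean on these libraries where they do the work, as an engineer would, in place of code of your own. Each camera call takes 0.05 s, during which the arm holds its last target. There are 200 camera calls.

## Working session

There is one attempt and no reset: what is moved stays moved. The work goes in short steps, each a Python script; the robot and the scene stay as the last script left them, time stands still between calls to the robot, and variables do not carry over. Pictures are saved under pics/ and viewed, at most 10 in all, crops included, and the job is handed in when it is done.

```bash
mkdir -p pics; python3 - <<'E'
from workcell import r
import cv2, numpy as np
ims=[]
for n in ["scene","side"]:
    p=r.capture(n); print(n,p["K"].tolist(),p["position"],p["orientation"])
    for l in ["cabinet","lever_knob","upper_leaf_post","upper_leaf","petri_1","timer","reagent_bottle_2","beaker_400b","beaker_25a","tape_roll"]:
        print(l,[(np.round(b["box"]).tolist(),round(b["confidence"],2)) for b in r.boxes_of(p,l)[:2]])
    ims.append(p["frame"][:,:,::-1])
    cv2.imwrite(f"pics/{n}0.png",ims[-1])
o=r.observe();print(o)
E
```

```text
scene [[425.5183097643783, 0.0, 322.02492021870637], [0.0, 425.5183097643783, 196.9221521872237], [0.0, 0.0, 1.0]] [ 115.95227976 -207.5553426  1055.5144806 ] [-149.01280275   -0.79942248  -59.65316085]
cabinet []
lever_knob [([360.0, 160.0, 391.0, 197.0], 0.95)]
upper_leaf_post [([254.0, 181.0, 324.0, 209.0], 0.78), ([225.0, 201.0, 248.0, 223.0], 0.61)]
upper_leaf [([253.0, 184.0, 327.0, 209.0], 0.72), ([230.0, 160.0, 252.0, 192.0], 0.57)]
petri_1 [([280.0, 227.0, 302.0, 243.0], 0.63)]
timer [([224.0, 202.0, 247.0, 223.0], 0.76)]
reagent_bottle_2 [([227.0, 156.0, 251.0, 191.0], 0.68)]
beaker_400b [([237.0, 120.0, 255.0, 165.0], 0.69)]
beaker_25a [([256.0, 201.0, 327.0, 222.0], 0.57), ([409.0, 255.0, 418.0, 260.0], 0.48)]
tape_roll [([423.0, 249.0, 460.0, 292.0], 0.76)]
side [[361.70402141828424, 0.0, 320.3282536465503], [0.0, 361.70402141828424, 201.30504458296065], [0.0, 0.0, 1.0]] [750.10944415 469.09622234 981.41533987] [-152.47778673   -0.35502805  163.71767701]
cabinet [([254.0, 168.0, 391.0, 308.0], 0.66)]
lever_knob [([271.0, 168.0, 297.0, 201.0], 0.97)]
upper_leaf_post [([34
[... 449 characters left out ...]
, 0.7)]
{'clock': 1.1, 'joint_positions': array([-8.75656490e+01,  2.18067899e+01,  7.43354847e+01,  5.55950421e-04,
        8.38571246e+01, -1.23371367e+01]), 'qvel': array([-0.09934796,  0.03148009,  0.00337108,  0.00169384,  0.04442983,
        0.00765561]), 'joint_efforts': array([ 1.56808273e-03, -4.48332381e+01, -2.31459975e+01, -1.28440156e-04,
        5.73399175e-04,  1.12610230e-06]), 'eef_pos': array([ 140.21760398, -531.81309256,  231.32260104]), 'eef_rot': array([ 1.79999295e+02, -4.11615811e-04,  1.47714282e+01]), 'force': array([-0.57415792,  0.42517995, -0.29594537]), 'torque': array([-0.00365146, -0.0199779 , -0.01140709]), 'grasp_force': 0.0, 'finger_gap': 1.003460705758025}
```

View pics/scene0.png

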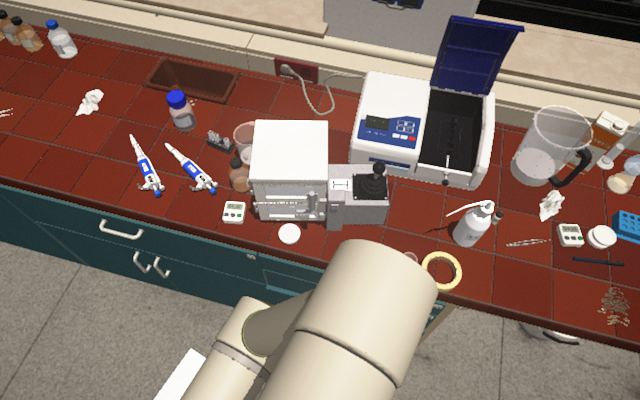

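View pics/side0.png

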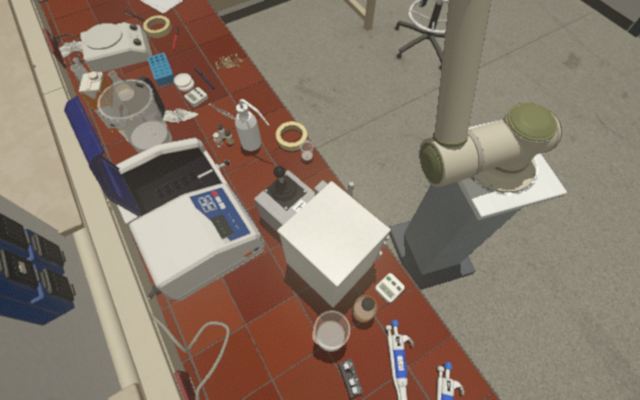

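The scene view shows the white cupboard (252–328, 121–220) with the console to its right and the knob at about (376,172). The side view shows the cupboard top at (280–389, 183–290), the knob at (282,172) and the post top at (350,183). I'll zoom in on both.

```bash
python3 - <<'E'
import cv2, numpy as np
a=cv2.imread("pics/scene0.png")[110:240,215:415];b=cv2.imread("pics/side0.png")[130:330,250:410]
a=cv2.resize(a,None,fx=4,fy=4,interpolation=2)[:, :]
b=cv2.resize(b,None,fx=3,fy=3,interpolation=2)
cv2.imwrite("pics/a.png",a);cv2.imwrite("pics/b.png",b)
E
```

```text
(no output)
```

View pics/a.png

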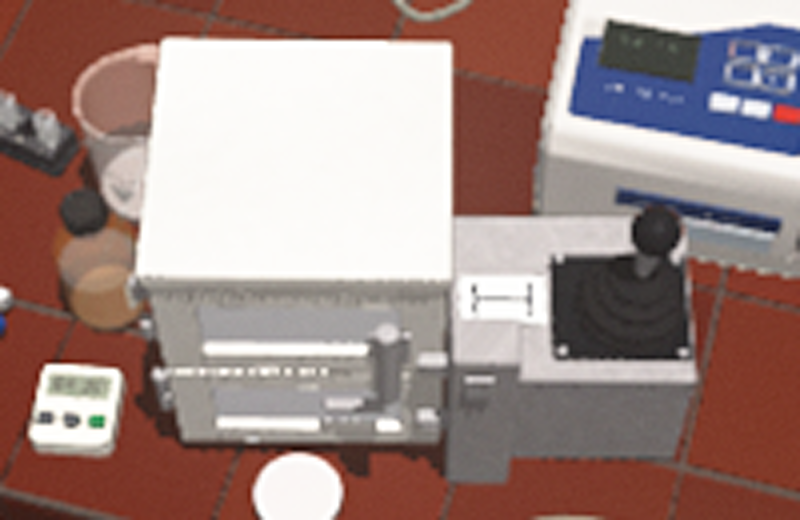

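View pics/b.png

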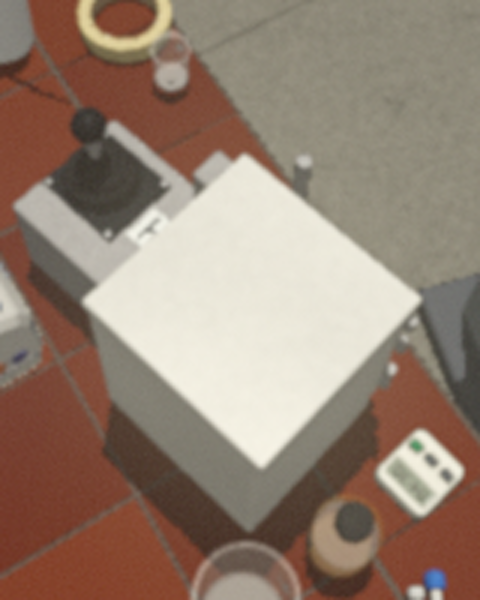

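Crop positions, converted to full-image pixels:

| Point | Scene | Side |
|---|---|---|
| Cupboard top, back left | (255.5,119.8) | (337.3,286) |
| Cupboard top, back right | (328,120.3) | (277.7,230) |
| Cupboard top, front right | (327.5,180.5) | (332,181) |
| Cupboard top, front left | (248.8,180) | (390.3,229.3) |
| Knob | (378.8,167.5) | (279.3,172) |
| Post top | (311.5,192.8) | (351.3,183.3) |

Next I'll fit the cabinet pose to these.

```bash
cat > h.py <<'E'
import numpy as np
from scipy.spatial.transform import Rotation as Ro
from scipy.optimize import least_squares
C={"scene":(425.518,322.025,196.922,[115.952,-207.555,1055.514],[-149.0128,-.79942,-59.65316]),
"side":(361.704,320.328,201.305,[750.109,469.096,981.415],[-152.47779,-.35503,163.71768])}
def proj(n,P):
    f,cx,cy,p,o=C[n]; q=(np.atleast_2d(P)-p)@Ro.from_euler("xyz",o,degrees=True).as_matrix()
    return np.c_[cx+f*q[:,0]/q[:,2],cy+f*q[:,1]/q[:,2]]
E
python3 - <<'E'
from h import *
S=np.array([[255.5,119.75],[328,120.25],[327.5,180.5],[248.75,180]]);D=np.array([[337.3,286],[277.7,230],[332,181],[390.3,229.3]])
loc=np.array([[80,90,232],[80,-90,232],[-80,-90,232],[-80,90,232.]])
def W(p,l): 
    c,s=np.cos(p[2]),np.sin(p[2]); l=np.atleast_2d(l); return np.c_[p[0]+c*l[:,0]-s*l[:,1],p[1]+s*l[:,0]+c*l[:,1],l[:,2]]
def res(p):
    P=W(p,loc); return np.r_[(proj("scene",P)-S).ravel(),(proj("side",P)-D).ravel()]
def tri(a,b): 
    f=least_squares(lambda x:np.r_[proj("scene",x)[0]-a,proj("side",x)[0]-b],[400,-500,200]);return f.x,f.fun
best=min((least_squares(res,[400,-400,y]) for y in (-2,-1,0,1,2)),key=lambda f:f.cost)
p=best.x;print(p,np.degrees(p[2]),best.fun.round(1))
for i in range(4): print("corner",tri(S[i],D[i])[0].round(1),W(p,loc[i])[0].round(1))
c,s=np.cos(p[2]),np.sin(p[2])
for n,a,b in (("knob",(378.75,167.5),(279.3,172)),("post",(311.5,192.75),(351.3,183.3))):
    x,f=tri(a,b); d=x[:2]-p[:2]; print(n,x.round(1),f.round(1),"cab",(c*d[0]+s*d[1]).round(1),(-s*d[0]+c*d[1]).round(1))
print("hinge/post expect",W(p,[[-80-15-35,-53,224],[-40,-205,200]]).round(1))
E
```

```text
[6.26382175e+02 1.70798034e+02 5.19791419e-01] 29.781854563768018 [-0.8  2.5 -1.7  3.2 -1.6 -4.2 -0.3 -5.   2.  -4.4  2.7 -3.4 -2.9  1.6
 -2.8  1.6]
corner [658.7 294.7 229.3] [651.1 288.6 232. ]
corner [750.1 136.1 230.5] [740.5 132.4 232. ]
corner [594.2  46.4 227.6] [601.7  52.9 232. ]
corner [503.5 204.4 225.6] [512.2 209.2 232. ]
knob [709.3 -33.5 197.3] [-0.8  0.4 -0.7 -0.5] cab -29.5 -218.5
post [549.7  62.7 222.1] [-0.7  0.2 -0.7 -0.4] cab -120.2 -55.7
hinge/post expect [[539.9  60.2 224. ]
 [693.5 -27.  200. ]]
```

The top overhangs the door (180 deep, 183 wide). With that, the cabinet origin is about (635,175) at yaw 29.8°. The post and knob match their given coordinates, with the knob leaning right by about 0.07. I'll move above the knob and take a close look.

```bash
cat >> h.py <<'E'
YAW=29.8; O=np.array([635.1,175.4,0]); RZ=Ro.from_euler("z",YAW,degrees=True).as_matrix()
def cw(x,y,z): return O+RZ@np.array([x,y,z],float)      # cabinet -> world
def wc(p): return RZ.T@(np.asarray(p)-O)
def knob(cr,fw):  # knob centre, cabinet frame
    a=np.array([np.tan(fw),np.tan(cr),1.]);return np.array([-40,-205,6])+194*a/np.linalg.norm(a)
DOWN=[180,0,YAW]
E
python3 - <<'E'
from h import *
from workcell import r
import cv2
o=r.observe();print(o["joint_positions"].round(1))
for P in (cw(*knob(-.07,0))+[0,0,100],cw(*knob(-.07,0))-[0,0,19],cw(*knob(.2,.19))-[0,0,19],cw(-130,-53,188)):
    print(P.round(1),r.ik(P,DOWN))
r.move_l([140.2,-531.8,330],rate=200)
P=cw(*knob(-.07,0))+[0,0,80]; r.goto(P,DOWN)
o=r.observe();print(o["clock"],o["eef_pos"],o["force"])
w=r.capture("wrist");print(w["position"],w["orientation"],w["K"][0],r.boxes_of(w,"lever_knob")[:2])
s=r.capture("scene");s2=r.capture("side")
cv2.imwrite("pics/w1.png",w["frame"][:,:,::-1]);cv2.imwrite("pics/s1.png",np.vstack([w["frame"][:,:,::-1],s["frame"][100:300,:,::-1]]))
E
```

```text
[-87.6  21.8  74.3   0.   83.9 -12.3]
[709.  -34.1 299.5] [-1.22853104e+01  3.85193341e+01  3.40677903e+01 -2.54444375e-14
  1.07412876e+02  4.79146896e+01]
[709.  -34.1 180.5] [-1.22853104e+01  4.04656905e+01  4.91586777e+01 -2.54444375e-14
  9.03756318e+01  4.79146896e+01]
[714.6  28.4 173.8] [-7.18401502e+00  4.12965177e+01  4.85863481e+01 -2.54444375e-14
  9.01171342e+01  5.30159850e+01]
[548.6  64.8 188. ] [-5.54379611e+00  2.40455148e+01  7.82053491e+01 -2.54444375e-14
  7.77491361e+01  5.46562039e+01]
4.4167 [708.9010501  -35.19287649 279.68615279] [-0.41328345  0.38247851  0.00430284]
[777.14635198   3.29179926 422.54884367] [ 1.62359233e+02 -3.60597866e-03 -6.02073904e+01] [353.16372289   0.         320.78978513] [{'box': [273.8, 135.2, 353.2, 228.6], 'confidence': 0.66}]
```

View pics/s1.png

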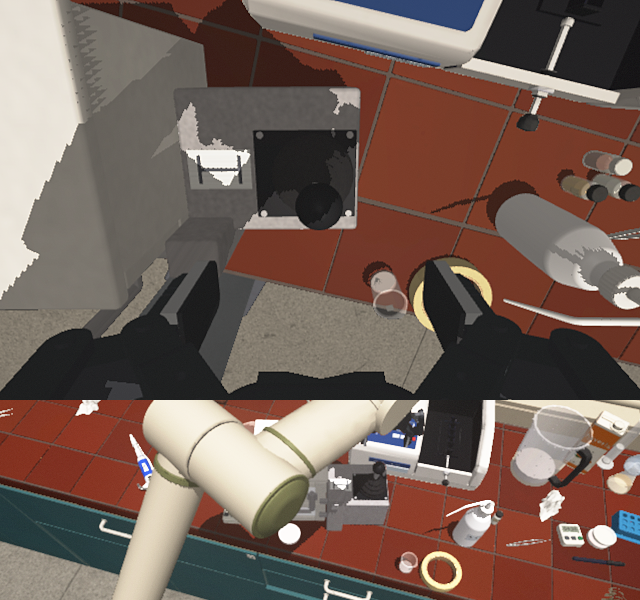

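The wrist picture shows the knob at (319,205). The centrifuge and spray bottle are well clear of the gripper. I'll check the knob ray and then grip it.

```bash
python3 - <<'E'
from h import *
from workcell import r
w=r.capture("wrist");K=w["K"]
d=Ro.from_euler("xyz",w["orientation"],degrees=True).as_matrix()@np.linalg.solve(K,[319,205,1])
P=w["position"]+d*(199-w["position"][2])/d[2]; print("knob",P,wc(P))
E
```

```text
knob [709.38001304 -33.66759049 199.        ] [ -39.44351938 -218.33686475  199.        ]
```

```bash
python3 - <<'E'
from h import *
from workcell import r
g=cw(*knob(-.07,0)); g[:2]=[709.2,-33.7]
dn=np.array([0,0,19.])
r.move_l(g-dn,rotation=DOWN,rate=80)
r.command_gripper(0.25,20) ; r.command_gripper(0.0,20)
r.wait(.2); o=r.observe(); f0=o["force"]; print(o["clock"],o["finger_gap"],o["grasp_force"],f0,wc(o["eef_pos"]))
off=g-cw(*knob(-.07,0))
for c in np.arange(-.04,.29,.03):
    hit=r.move_l(cw(*knob(c,0))+off-dn,rate=25,until_force=8)
    o=r.observe(); df=RZ.T@(o["force"]-f0); e=wc(o["eef_pos"])
    print(round(c,2),hit,df.round(1),e.round(1),round(o["clock"],2),round(o["finger_gap"],2))
    if hit or abs(df[1])>10: break
E
```

```text
7.025 0.3596163662959816 19.9065363407135 [-0.41230041  0.35709824  2.33911244] [ -39.56336264 -218.2903418   180.70580611]
-0.04 False [-0.1 -3.2  1.2] [ -39.6 -212.6  181.2] 7.41 0.36
-0.01 False [ 0.3 -2.3  1.2] [ -39.6 -206.3  181. ] 7.79 0.35
0.02 False [ 0.5 -2.4 -1.7] [ -39.7 -200.5  180.6] 8.18 0.36
0.05 False [ 0.7 -2.  -0.2] [ -39.6 -194.7  180.9] 8.56 0.36
0.08 False [-0.3 -3.4  0. ] [ -39.6 -189.   180.4] 8.94 0.36
0.11 False [ 0.4 -1.5 -2.3] [ -39.6 -183.   179.6] 9.32 0.36
0.14 False [ 0.3 -2.2 -0.4] [ -39.6 -177.6  179.2] 9.71 0.36
0.17 True [ 1.6 -4.2  0.5] [ -39.6 -176.8  179.2] 9.93 0.35
```

End of the gate felt at a cross lean of about 0.145. Now forward.

```bash
python3 - <<'E'
from h import *
from workcell import r
dn=np.array([0,0,19.]); f0=np.array([-.4,.36,2.3])
c=.144
for fw in list(np.arange(.03,.26,.03)):
    k=knob(c,fw); hit=r.move_l(cw(*k)-dn,rate=30,until_force=9)
    o=r.observe(); df=RZ.T@(o["force"]-f0); e=wc(o["eef_pos"])
    print(round(fw,2),hit,df.round(1),e.round(1),round(o["clock"],2))
    if hit or abs(df[0])>12: break
E
```

```text
0.03 False [ 1.9 -3.5  2.5] [ -33.7 -177.1  179.1] 10.26
0.06 False [-0.7 -2.1  3.7] [ -28.2 -177.2  178.9] 10.6
0.09 False [-0.6 -2.9  3.9] [ -22.5 -177.1  178.4] 10.94
0.12 False [ 0.1 -2.2  2.6] [ -16.7 -177.2  177.7] 11.28
0.15 False [-1.4 -1.9  3.5] [ -10.8 -177.3  176.8] 11.62
0.18 False [-0.9 -2.6  2.3] [  -4.9 -177.4  175.8] 11.97
0.21 False [-4.7 -2.2  3.9] [ 1.000e-01 -1.777e+02  1.747e+02] 12.31
0.24 True [-3.8  0.8  3.6] [   1.6 -177.7  174.2] 12.52
```

```bash
python3 - <<'E'
from h import *
from workcell import r
import cv2
r.command_gripper(0.75); o=r.observe(); p=o["eef_pos"]
r.move_l([p[0],p[1],300],rate=150)
r.goto(cw(-130,-55,300),DOWN)
w=r.capture("wrist");print(r.observe()["clock"],w["position"],w["orientation"],r.boxes_of(w,"upper_leaf_post")[:2],r.boxes_of(w,"lever_knob")[:1],w["K"][:,2])
cv2.imwrite("pics/w2.png",w["frame"][:,:,::-1])
print(proj("scene",cw(-130,-53,224)))
E
```

```text
14.725 [618.23781144 101.47094952 442.78651874] [ 1.62360799e+02  2.25470675e-03 -6.01362495e+01] [{'box': [313.1, 169.7, 332.9, 217.1], 'confidence': 0.77}, {'box': [422.8, 138.1, 443.8, 153.8], 'confidence': 0.59}] [{'box': [437.5, 1.2, 550.4, 86.9], 'confidence': 0.93}] [320.78978513 195.91632462   1.        ]
[[309.79775831 192.50539962]]
```

View pics/w2.png

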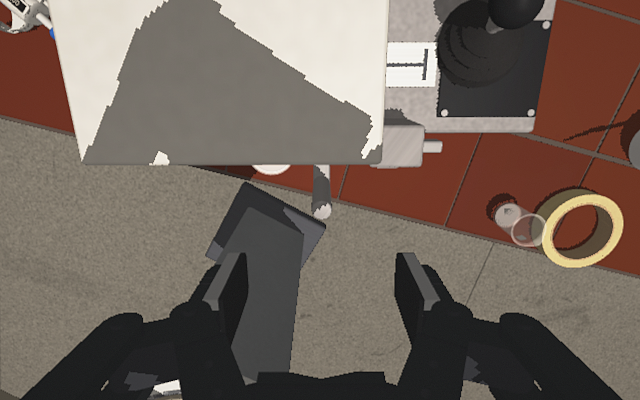

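The bolt bar now sticks out to the right of its tower at (433,146), so the upper bolt is drawn, and the knob has stayed forward. The post top is at (322,212). I'll grip the post and start opening.

```bash
cat >> h.py <<'E'
def leafpose(th,hx,post0,z):   # th deg; tool pose following the post
    R=Ro.from_euler("z",-th,degrees=True).as_matrix(); h=np.array([hx,post0[1]+143,0])
    q=h+R@(np.array([post0[0],post0[1],0])-h); return cw(q[0],q[1],z),[180,0,YAW-th]
E
python3 - <<'E'
from h import *
from workcell import r
w=r.capture("wrist");K=w["K"]
d=Ro.from_euler("xyz",w["orientation"],degrees=True).as_matrix()@np.linalg.solve(K,[322,212,1])
P=w["position"]+d*(224-w["position"][2])/d[2]; q=wc(P); print("post",P,q)
assert abs(q[0]+130)<6 and abs(q[1]+53)<6
r.move_l(cw(q[0],q[1],190),rotation=DOWN,rate=100,until_force=10)
r.command_gripper(0.0,25); r.wait(.1)
o=r.observe(); f0=o["force"]; print(o["clock"],o["finger_gap"],o["grasp_force"],f0,wc(o["eef_pos"]))
for th in (2,4,6,9,12):
    p,e=leafpose(th,-90,q,190); hit=r.move_l(p,rotation=e,rate=40,until_force=15)
    o=r.observe(); df=Ro.from_euler("z",YAW-th,degrees=True).as_matrix().T@(o["force"]-f0)
    print(th,hit,df.round(1),wc(o["eef_pos"]).round(1),round(o["finger_gap"],3),o["clock"])
    if hit: break
E
```

```text
post [549.44254829  60.46605608 224.        ] [-131.44975478  -57.16618289  224.        ]
16.7333 0.15631525853839254 26.269380748271942 [-4.06688414  6.15217459  3.00816397] [-131.42184486  -55.75116686  190.25467842]
2 False [ 2.1 -0.7  0.4] [-136.2  -54.3  190.2] 0.148 17.0167
4 False [ 2.5 -0.7 -0.4] [-141.1  -52.6  190.2] 0.162 17.3
6 False [ 1.  -0.2 -1. ] [-145.9  -50.6  190.3] 0.157 17.5833
9 False [ 1.6 -0.5 -0.7] [-153.   -47.5  190.2] 0.152 17.925
12 False [ 3.1  0.4 -1.4] [-159.9  -44.1  190.2] 0.155 18.2667
```

```bash
python3 - <<'E'
from h import *
from workcell import r
q=np.array([-131.45,-57.17,0]); off=0.
for th in range(16,101,4):
    p,e=leafpose(th,-90,q,190); RL=Ro.from_euler("z",YAW-th,degrees=True).as_matrix()
    hit=r.move_l(p+RL@[0,off,0],rotation=e,rate=65,until_force=20)
    o=r.observe(); f=RL.T@o["force"]; off+=np.clip(.15*f[1],-1.5,1.5)
    if th%8==0 or hit: print(th,hit,f.round(1),round(off,1),wc(o["eef_pos"]).round(1),round(o["finger_gap"],3),round(o["clock"],2))
    if hit or abs(f[1])>25: break
E
```

```text
16 False [1.8 8.5 1.1] 1.3 [-168.9  -38.8  190.2] 0.154 18.57
24 False [-1.3 -0.8  3.5] 1.4 [-185.2  -26.8  190.2] 0.154 19.2
32 False [-1.2 -1.5  5.3] 1.0 [-200.   -12.7  190.2] 0.155 19.82
40 False [-2.2 -1.7  5.5] 0.8 [-212.7    3.5  190.2] 0.152 20.43
48 False [-1.6 -1.3  6.1] 0.7 [-223.1   21.4  190.2] 0.15 21.05
56 False [-1.9 -1.3  6.2] 0.3 [-231.    40.5  190.2] 0.156 21.67
64 False [-1.4 -1.   6.5] 0.1 [-236.1   60.5  190.2] 0.15 22.28
72 False [-1.4 -0.4  5.4] -0.2 [-238.4   80.9  190.2] 0.153 22.9
80 False [-2.9 -1.2  6.8] -0.5 [-237.9  101.7  190.2] 0.151 23.52
88 False [-2.4 -1.3  6.9] -0.7 [-234.4  122.3  190.2] 0.156 24.13Traceback (most recent call last):
  File "<stdin>", line 6, in <module>
workcell.PlanningError: the arm cannot follow that straight line within its joint ranges
```

```bash
python3 - <<'E'
from h import *
from workcell import r
o=r.observe(); print(o["clock"],o["joint_positions"].round(1),o["eef_pos"],o["eef_rot"],wc(o["eef_pos"]))
q=np.array([-131.45,-57.17,0]); e0=o["eef_rot"]
for th in (94,96):
    p,_=leafpose(th,-90,q,190); RL=Ro.from_euler("z",YAW-th,degrees=True).as_matrix()
    try: hit=r.move_l(p+RL@[0,-.7,0],rate=40,until_force=20)
    except r.PlanningError as x: print(th,x,r.ik(p,[180,0,e0[2]])); break
    o=r.observe(); print(th,hit,(RL.T@o["force"]).round(1),wc(o["eef_pos"]).round(1),o["joint_positions"].round(1))
E
```

```text
24.4417 [  8.7   9.9  99.1   0.   71.  160.7] [368.33552146 175.08745909 190.17819246] [-1.79973599e+02  1.84243771e-02 -6.20257856e+01] [-231.64432336  132.30378735  190.17819246]
94 False [ 0.  -2.6  6.6] [-230.1  137.   190.2] [  9.4  10.   98.9  -0.   71.1 161.5]
96 False [-1.3 -3.1  7.6] [-228.3  142.   190.1] [ 10.2  10.2  98.7   0.   71.1 162.2]
```

```bash
python3 - <<'E'
from h import *
from workcell import r
import cv2
r.command_gripper(0.5); p=r.observe()["eef_pos"]
r.move_l([p[0],p[1],320],rate=120)
j=r.observe()["joint_positions"].copy(); j[0]-=70; j[5]=90; r.movej(j); r.wait(.3)
o=r.observe();print(o["clock"],o["eef_pos"],o["qvel"].round(1))
s=r.capture("scene")["frame"][:,:,::-1];d=r.capture("side")["frame"][:,:,::-1]
cv2.imwrite("pics/f.png",np.hstack([cv2.resize(s[110:260,190:410],None,fx=2,fy=2),cv2.resize(d[120:330,240:420],(340,300*340*210//(180*340) if 0 else 300))]))
for th in (85,90,96,100):
    P=leafpose(th,-90,[-130,-53],224)[0]; print(th,(proj("scene",P)[0]-[190,110])*2,(proj("side",P)[0]-[240,120])*[340/180,300/210]+[440,0])
E
```

```text
28.65 [ 299.23505253 -280.38860585  319.43711309] [-0.3 -0.   0.1 -0.1  0.   0.1]
85 [ 79.57236615 246.06557091] [807.65177579 112.33399203]
90 [ 68.23258415 243.44528707] [814.54687695 118.15436459]
96 [ 55.22950878 239.13169583] [821.98474846 125.6351067 ]
100 [ 47.00635811 235.57859492] [826.39314395 130.89485669]
```

View pics/f.png

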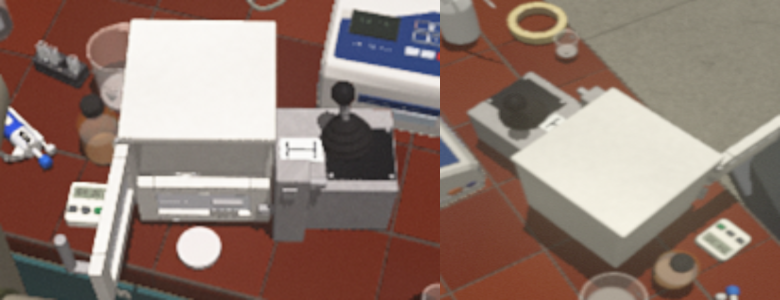

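The final view shows the upper leaf open to about 95° (post top at (60,238)). The lower leaf is shut, the lever is left-forward and the bystanders are unmoved.

```bash
python3 -c "
from workcell import r
print(r.sign_off())"
```

```text
the job is handed in; nothing more can be done
None
```

The job is handed in after about 29 s: the upper bolt is drawn with the lever left in its left-forward position, the upper leaf stands open at about 95°, the lower half is still shut with its lever arm never used, and the bystanders in the last pictures look undisturbed.

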